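Make up the counter display

ROBOT

A 6-joint arm with a two-finger parallel gripper is mounted at the origin on a cart in front of the work surface, level with it; the furniture and walls round the work are solid. World frame = base frame: x ahead of the robot, y to its left, z up, the work surface at z = 0. Lengths are in mm, angles in degrees, forces in N, time in s.
With the tool pointing down it reaches from about 325 to 925 mm from the base axis. Payload 3.1 kg.
Tool frame: the origin (TCP) lies between the finger pads; the fingertips stand 25 mm ahead of it and the grasp point (between the pads) lies 6 mm ahead of it (bot.finger_overhang is the distance from the TCP to the fingertips, in mm); z points along the fingers, y is the line along which they close (so a half turn about z gives the same grasp; the last joint's range is limited). The gripper opens to 85 mm and grips with 20 to 120 N. Pads are 22 mm wide; open, the fingers measure 114 mm over their backs; the gripper's body (76 mm by 85 mm) begins 54 mm behind the grasp point. The pads swing forward as they close: fully open they stand 13 mm farther back than shut.
Start: joints at [64.446, 12.427, 92.441, -0, 75.132, -6.429], TCP at [204.754, 590.521, 256.3] pointing down, gripper open.
Joint ranges: [-157.48, 157.48], [-44.54, 120.13], [17.64, 146.25], [-64.5, 244.5], [7.68, 150.69], [-147.95, 147.95]. Speed limits (degrees/s): [159.86, 159.86, 180, 180, 180, 180].

INTERFACE

Orientations are given as [roll, pitch, yaw] about the fixed x, y, z axes, in that order (R = Rz(yaw) Ry(pitch) Rx(roll)).
In Python, from plant import bot gives the robot as it stands.
- The arm moves only by the tool jog_arm, never from a script. Its argument "moves" is a list of rows, each a list of 7 numbers: the finger opening in mm, from 0 to 85.4, then the shift along the world's x, y, z in units of 50 mm (1.0 is 50 mm), then the turn, a rotation vector about the world's x, y, z in units of 6 degrees (1.0 is 6 degrees). In form: [[grip, dx, dy, dz, ax, ay, az], ...]. A call has 1 to 5 rows; each row shifts and turns the commanded pose from where the row before left it; what a row does not reach is not made up. A row lasts 1/8 s, in which the tool goes at most 62.5 mm and 10.7 degrees, less where a joint would pass 70% of its speed; a pose out of reach is approached as far as the arm can. A call is refused whole if a number of a shift passes 1 or a number of a turn 1, either way. A call with a gripper value outside its range is refused whole. The fingers move at their own pace and stop on an object; "force" is the grip in N (left out, the last holds). Time passes only in rows, so rows that do not move let the fingers close. It gives the time, the measured TCP pose, the force, the opening and the grip force at its end, in the units of the state.
- bot.read_state(): the state, without advancing time (a new reading comes with each control period).
- bot.get_image(name): name is "scene" or "top"; returns the picture (480x640x3 uint8, red, green, blue); there is no depth.
- bot.camera_model(name): a dict with "fx", "fy", "cx", "cy" (pixels), "R" (3x3) and "t" (3): a world point X has camera coordinates R X + t. Camera axes: x right, y down, z forward; pixel columns grow to the right and rows downward; lengths in mm; the calibration is good to about 2 mm. A picture is of the moment at which its call begins. camera_model takes no time and is no camera call.
- bot.finish_job(): hands the job in; it is judged then, once.
Trained networks look in the newest picture that a camera, given by its name, has taken for a name from the list of things; names that differ only in an ending like _2 or _b are one class to them, and where a whole thing is asked for, a point or a joint stands for the part that bears it (a point fixed in the world has none). Each returns a list of dicts, best first, with "confidence" (0 to 1); they miss things now and then, are a little off and sometimes report something else, mostly with a low value. They report only what shows in the picture. A call takes as long as a camera call. They do not tell look-alikes from the thing itself.
- bot.recognise(thing, camera): "at" ([x, y, z] in mm, in world coordinates, good to about 4 mm: the middle of the surface that is visible of it).
- bot.spot_point(thing, camera): "at" ([x, y, z] in mm, in world coordinates, good to about 4 mm: a listed point, or the origin of a listed thing).
The state is a dict: "time_s": time; "qpos": joint angles; "qvel": joint speeds; "joint_torque": joint torques, N m; "ee_pos": TCP position; "ee_rot": TCP orientation; "force": force on the tool from outside, world axes, zero at the start; "ft_torque": the same for the moment, N m; "grip_width": finger opening in mm; "gripper_force": force on a finger pad.
Only numpy, scipy, OpenCV 4.12 (cv2) and the standard library are available. Lean on these libraries where they do the work, as an engineer would, in place of code of your own. Each camera call takes 0.05 s, during which the arm holds its last target. There are 200 camera calls.

TASK

Make up the display on the pale wooden board: stand the yellow-lidded honey jar on the round blue pad in front of the orange honey gate and the black-lidded jar on the round pad in front of the clear pots, and lay the small white carton flat and lengthwise on the oblong pad between the two jars. On top of the carton, in its middle, lay the yellow queen cage flat and lengthwise. Centre each thing well (within a centimetre), let go of everything, and leave the white queen cage where it is.

Things in the scene. Friction and masses are not known exactly. Their poses are not given: they have to be found in the camera images.
- jar_yellow_center (a point): loose upright honey jar with a yellow lid and cream-coloured contents, round, 62 mm across (lid 59 mm), 71 mm tall; the point is its centre, 35.5 mm above its underside; z is up. It starts on the dark rubber-topped board (400 mm wide, 37 mm thick, fixed).
- jar_black_center (a point): loose upright honey jar, the same but with a black lid, round, 62 mm across (lid 59 mm), 71 mm tall; the point is its centre, 35.5 mm above its underside; z is up. It starts on the dark board.
- carton_center (a point): loose small white carton, 61 mm (its x) by 100 mm (its y, the long way), 40 mm tall; the point is its centre, 20 mm above its underside; grasp it across the 61 mm. It starts flat on the dark board.
- cage_yellow_center (a point): loose yellow slotted queen cage, a small flat plastic box 22 mm (its x) by 62 mm (its y, the long way), 16 mm tall; the point is its centre, 8 mm above its underside; grasp it across the 22 mm. It starts flat on the dark board.
- cage_white_center (a point): loose white queen cage, else the same as the yellow one (22 by 62 by 16 mm, point at its centre), about 76 mm from the yellow one on the dark board; not needed, to be left where it is.
- gate_center (a point): honey gate (tap) of yellow plastic with an orange lever plate, 94 mm (its y) by 60 mm, 47 mm tall, fixed, at the back of the board about 127 mm behind one of the two round pads; the point is 22 mm above its underside.
- pots_center (a point): nest of clear plastic pots, round, 70 mm across, 82 mm tall, fixed, at the back of the board about 127 mm behind the other round pad; the point is at its centre, 41 mm above its underside.
- pad_left: fixed royal-blue felt pad, 2 mm thick, lying on the pale wooden display board (board 350 mm wide, 37 mm thick, fixed, turned up to 0.12 rad); round, 74 mm across, at the robot's left end of the row of three pads; origin at the centre of its underside, its top 2 mm above, z up.
- pad_right: fixed royal-blue felt pad, 2 mm thick, lying on the pale wooden display board (board 350 mm wide, 37 mm thick, fixed, turned up to 0.12 rad); round, 74 mm across, at the robot's right end of the row; origin at the centre of its underside, its top 2 mm above, z up.
- pad_middle: fixed royal-blue felt pad, 2 mm thick, lying on the pale wooden display board (board 350 mm wide, 37 mm thick, fixed, turned up to 0.12 rad); oblong, 74 mm (its x) by 112 mm (its y, along the row), in the middle of the row, about 120 mm from the centre of each round pad; origin at the centre of its underside, its top 2 mm above, z up.
Mind the look-alikes: they are no part of the job. There is more than one size of the part that bears jar_black_center; the job needs the larger.

How it is judged:
By the outcome, as a careful person would: the job done as asked, in the order asked, and still so for the second after the job is handed in, with the robot touching nothing.
It also fails if it takes over 93 s, if anything falls off the work surface, if the arm or the gripper's body presses on something with over 40 N, if the wrist force passes 120 N, or if a joint passes its speed limit or range.

## Working session

There is one attempt and no reset: what is moved stays moved. The work goes in short steps, Python scripts to look and compute and a tool call to move; the robot and the scene stay as the last step left them, time stands still between calls to the robot, and variables do not carry over. Pictures are saved under pics/ and viewed, at most 14 in all, crops included, and the job is handed in when it is done.

Besides the shell and the picture viewer there is one more tool, called after ">>>" as a command line: name --pt "numbers of a row" for each row, then --argument value for the rest. jog_arm: Moves the arm, as the interface text tells. Its arguments: {"type":"object","properties":{"moves":{"type":"array"},"force":{"type":"number"}},"required":["moves"]}

```bash
mkdir -p pics; ls; python3 - <<'E'
from plant import bot
import cv2,numpy as np
for n in ("scene","top"):
    im=bot.get_image(n); cv2.imwrite(f"pics/{n}0.png",im[:,:,::-1])
    c=bot.camera_model(n); print(n,c["fx"],(-np.array(c["R"]).T@np.array(c["t"])).round())
for th in ["jar_yellow_center","jar_black_center","carton_center","cage_yellow_center","cage_white_center","gate_center","pots_center","pad_left","pad_right","pad_middle"]:
    for n in ("scene","top"):
        print(th,n,[(np.round(d["at"]).tolist(),round(d["confidence"],2)) for d in bot.spot_point(th,n)])
print(bot.read_state())
E
```

```text
pics
scene 601.8646801910575 [-226. -574. 1198.]
top 474.73634718412416 [ 331.  -36. 1187.]
jar_yellow_center scene [([482.0, -161.0, 74.0], 0.57)]
jar_yellow_center top [([484.0, -162.0, 68.0], 0.94), ([509.0, -66.0, 43.0], 0.68)]
jar_black_center scene [([487.0, -265.0, 71.0], 0.92), ([515.0, -497.0, 25.0], 0.78)]
jar_black_center top [([518.0, -499.0, 26.0], 0.82), ([487.0, -268.0, 68.0], 0.55)]
carton_center scene [([477.0, -375.0, 56.0], 0.92)]
carton_center top [([478.0, -373.0, 58.0], 0.55), ([512.0, -64.0, 43.0], 0.47), ([481.0, 337.0, 38.0], 0.41), ([440.0, -64.0, 42.0], 0.17)]
cage_yellow_center scene []
cage_yellow_center top [([513.0, -65.0, 42.0], 0.52)]
cage_white_center scene [([602.0, 354.0, 58.0], 0.68), ([440.0, -69.0, 40.0], 0.51), ([486.0, -263.0, 73.0], 0.21)]
cage_white_center top [([441.0, -64.0, 42.0], 0.69)]
gate_center scene [([600.0, 355.0, 60.0], 0.76)]
gate_center top [([601.0, 348.0, 59.0], 0.55)]
pots_center scene [([618.0, 100.0, 76.0], 0.68)]
pots_center top [([619.0, 98.0, 75.0], 0.79)]
pad_left scene [([474.0, 336.0, 38.0], 0.58)]
pad_left top []
pa
[... 194 characters left out ...]
20.0, 40.0], 0.88)]
{'time_s': 1.1, 'qpos': array([ 6.44476120e+01,  1.24288848e+01,  9.24430937e+01, -1.80773860e-03,
        7.51314532e+01, -6.42777480e+00]), 'qvel': array([-0.04404748,  0.04498779,  0.08405227,  0.04423279,  0.05673185,
       -0.06702296]), 'joint_torque': array([-7.66668018e-04, -3.96907890e+01, -3.04256845e+01, -1.25447500e-04,
        9.63168532e-04, -1.06814440e-05]), 'ee_pos': array([204.74138394, 590.50775781, 256.26572779]), 'ee_rot': array([-1.79996394e+02,  1.35201742e-03,  1.60875851e+02]), 'force': array([ 0.23898632,  0.22458751, -0.15568132]), 'ft_torque': array([-0.02691159, -0.01260944, -0.01001374]), 'gripper_force': 0.0, 'grip_width': 85.1878228252588}
```

View pics/scene0.png

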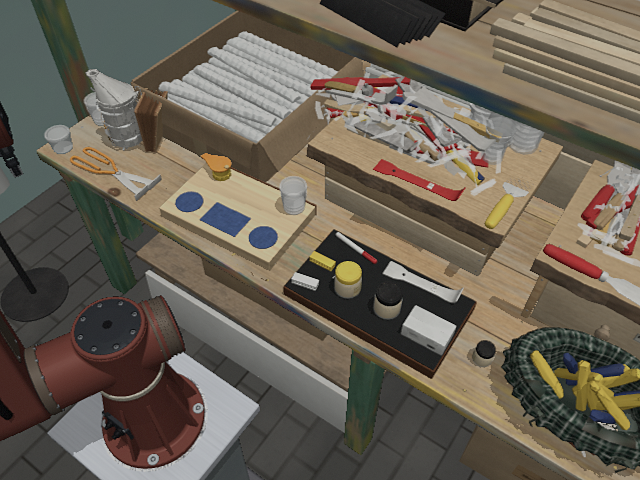

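View pics/top0.png

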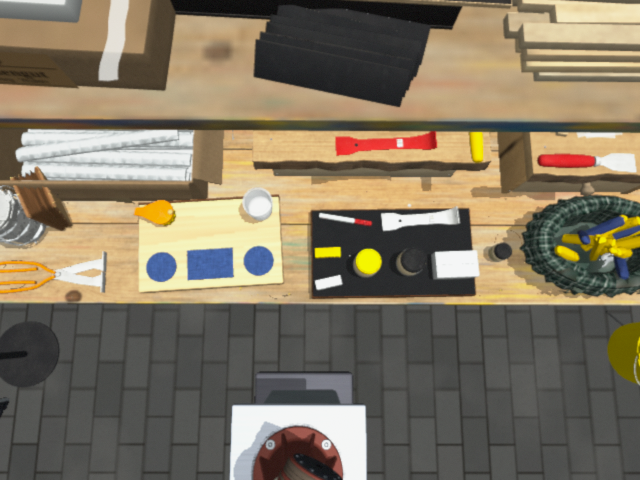

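In the top view, the black-lid candidates are the large jar at (411,262) and the small look-alike on the table at (501,252), so I choose (411,262). The yellow cage is at (328,252), not the white one at (328,283), the yellow jar at (368,262) and the carton at (455,264). The round pads are at (161,267) by the gate and (259,261) by the pots, with the oblong pad at (210,264).

```bash
cat > h.py <<'E'
from plant import bot
import cv2,numpy as np
def ray(cam,uv,z):
    c=bot.camera_model(cam);R=np.array(c["R"]);t=np.array(c["t"])
    o=-R.T@t;d=R.T@np.array([(uv[0]-c["cx"])/c["fx"],(uv[1]-c["cy"])/c["fy"],1]);return o+d*(z-o[2])/d[2]
def proj(cam,X):
    c=bot.camera_model(cam);p=np.array(c["R"])@np.array(X,float)+np.array(c["t"]);return np.array([c["fx"]*p[0]/p[2]+c["cx"],c["fy"]*p[1]/p[2]+c["cy"]])
def masks(im):
    h=cv2.cvtColor(im,cv2.COLOR_RGB2HSV);H,S,V=[h[...,i].astype(int) for i in range(3)]
    return dict(yellow=(H>22)&(H<36)&(S>150)&(V>120),blue=(H>100)&(H<125)&(S>120),white=(S<40)&(V>170))
def blobs(cam,im,col,box,z,amin=60):
    m=masks(im)[col].astype(np.uint8);k=np.zeros_like(m);u0,v0,u1,v1=box;k[v0:v1,u0:u1]=m[v0:v1,u0:u1]
    out=[]
    for c in cv2.findContours(k,cv2.RETR_EXTERNAL,cv2.CHAIN_APPROX_NONE)[0]:
        if cv2.contourArea(c)<amin: continue
        P=np.array([ray(cam,p[0],z)[:2] for p in c],np.float32)
        r=cv2.minAreaRect(P);M=cv2.moments(c);uv=(M["m10"]/M["m00"],M["m01"]/M["m00"])
        X=ray(cam,uv,z)[:2]
        print(cam,col,"uv",np.round(uv,1),"cen",X.round(1),"rect",np.round(r[0],1),np.round(r[1],1),round(r[2],1))
E
python3 - <<'E'
from h import *
t=bot.get_image("top")
blobs("top",t,"blue",(130,190,290,300),39,200)
blobs("top",t,"yellow",(345,240,395,285),105)
blobs("top",t,"yellow",(310,240,345,265),53)
blobs("top",t,"white",(310,270,345,295),53)
blobs("top",t,"white",(425,240,490,285),77)
s=bot.get_image("scene")
blobs("scene",s,"blue",(160,180,300,260),39,100)
blobs("scene",s,"yellow",(328,255,370,300),105)
blobs("scene",s,"yellow",(300,245,336,275),53,30)
blobs("scene",s,"white",(285,265,325,295),53,30)
cv2.imwrite("pics/crop1.png",cv2.resize(t[195:305,300:500,::-1],None,fx=4,fy=4,interpolation=cv2.INTER_CUBIC))
E
```

```text
top blue uv [160.9 266.7] cen [476. 335.] rect [476.  335.3] [65.7 66.8] 47.1
top blue uv [209.7 263.5] cen [484.3 217. ] rect [484.2 216.8] [ 68.2 105.9] 3.9
top blue uv [258.3 260.4] cen [492.5  99.1] rect [492.4  98.6] [66.6 65.1] 45.8
top yellow uv [368.1 261. ] cen [ 483.  -161.3] rect [ 483.2 -161. ] [58.3 59.5] 44.7
top yellow uv [327.5 251.9] cen [511.9 -69.3] rect [511.8 -69.4] [24.5 60.6] 0.3
top white uv [328.1 282. ] cen [439.2 -70.7] rect [438.9 -70.8] [23.  62.3] 12.8
top white uv [456.8 263.8] cen [ 481.4 -373.9] rect [ 481.6 -374. ] [ 62.6 100.9] 2.5
scene blue uv [262.6 237.2] cen [490.1  97.8] rect [490.7  98.6] [65.6 68.6] 35.2
scene blue uv [224.9 219.3] cen [481.4 214.5] rect [481.8 215.6] [ 70.2 108.8] 4.1
scene blue uv [188.8 201.8] cen [473.4 332.9] rect [473.1 332.7] [65.2 69.2] 35.2
scene yellow uv [320.6 263.8] cen [496.4 -75.8] rect [498.9 -77.1] [12.7 58.4] 3.0
scene white uv [305.  279.1] cen [438.1 -71.7] rect [438.  -71.4] [20.6 61.4] 13.0
```

View pics/crop1.png

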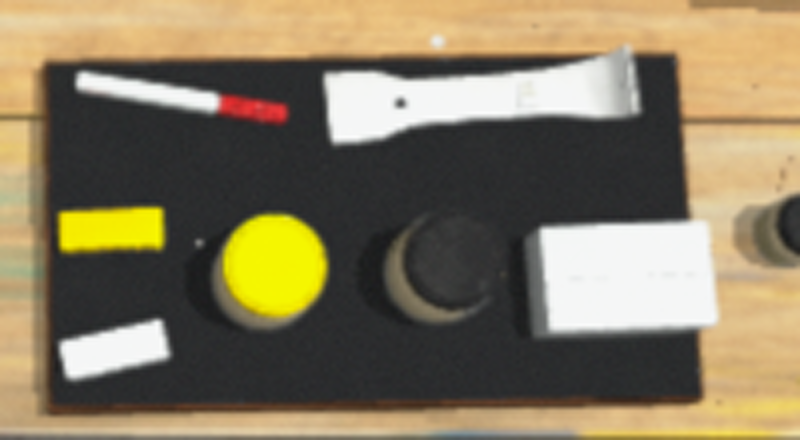

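The crop shows the large black-lidded jar at crop (455,262), which is uv ≈ (413.7,260.5). The small look-alike sits at the right edge, off the board. The yellow cage is at crop (111,229) and lies almost square to the board, and the carton is at crop (625,276). I'll start with the yellow jar.

>>> jog_arm --pt "85 0.371 -1 -0.075 0 0 -0.787" --pt "85 0.371 -1 -0.075 0 0 -0.787" --pt "85 0.371 -1 -0.075 0 0 -0.787" --pt "85 0.371 -1 -0.075 0 0 -0.787" --pt "85 0.371 -1 -0.075 0 0 -0.787" --force 40

```text
time_s: 1.82
ee_pos: [297.9, 339.1, 237.7]
ee_rot: [179.9, 0.0, 137.1]
force: [0.0, 0.4, 0.4]
grip_width: 85.4
gripper_force: 0.0
```

>>> jog_arm --pt "85 0.371 -1 -0.075 0 0 -0.787" --pt "85 0.371 -1 -0.075 0 0 -0.787" --pt "85 0.371 -1 -0.075 0 0 -0.787" --pt "85 0.371 -1 -0.075 0 0 -0.787" --pt "85 0.371 -1 -0.075 0 0 -0.787"

```text
time_s: 2.45
ee_pos: [390.8, 88.9, 219.2]
ee_rot: [179.9, 0.0, 113.5]
force: [0.8, -0.9, -0.4]
grip_width: 85.3
gripper_force: 0.0
```

>>> jog_arm --pt "85 0.371 -1 -0.075 0 0 -0.787" --pt "85 0.371 -1 -0.075 0 0 -0.787" --pt "85 0.371 -1 -0.075 0 0 -0.787" --pt "85 0.371 -1 -0.075 0 0 -0.787" --pt "85 0.371 -1 -0.075 0 0 -0.787"

```text
time_s: 3.08
ee_pos: [483.6, -161.4, 200.3]
ee_rot: [179.9, 0.0, 89.9]
force: [0.5, -0.1, 0.2]
grip_width: 84.9
gripper_force: 0.0
```

>>> jog_arm --pt "85 0 0 0 0 0 0" --pt "85 0 0 0 0 0 0"

```text
time_s: 3.32
ee_pos: [482.6, -159.2, 199.8]
ee_rot: [-179.9, -0.1, 90.0]
force: [-0.1, 0.2, -0.4]
grip_width: 85.3
gripper_force: 0.0
```

```bash
python3 - <<'E'
from h import *
print(bot.finger_overhang)
print(ray("top",(413.7,260.5),108).round(1), ray("top",(368.1,261),106).round(1))
s=bot.read_state();print(s["qpos"].round(1))
E
```

```text
25.0
[ 484.2 -265.7  108. ] [ 482.8 -161.1  106. ]
[-26.2   1.5 111.    0.   67.6 -26.2]
```

>>> jog_arm --pt "85 0 -0.03 -0.7 0 0 0" --pt "85 0 0 -0.7 0 0 0" --pt "85 0 0 -0.6 0 0 0" --pt "85 0 0 -0.5 0 0 0" --pt "85 0 0 0 0 0 0"

```text
time_s: 3.95
ee_pos: [480.7, -158.5, 73.2]
ee_rot: [-179.7, -0.2, 90.2]
force: [-0.8, -0.3, 0.3]
grip_width: 85.1
gripper_force: 0.0
```

>>> jog_arm --pt "50 0 0 0 0 0 0" --pt "50 0 0 0 0 0 0" --pt "50 0 0 0 0 0 0" --pt "50 0 0 0 0 0 0" --pt "50 0 0 0 0 0 0" --force 40

```text
time_s: 4.58
ee_pos: [484.2, -161.2, 77.1]
ee_rot: [179.9, 0.0, 90.0]
force: [-1.8, 1.9, 7.0]
grip_width: 59.6
gripper_force: 43.9
```

>>> jog_arm --pt "50 0 0 0.5 0 0 0" --pt "50 0 0 0.7 0 0 0" --pt "50 0 0 0.8 0 0 0" --pt "50 0 0 0.5 0 0 0" --pt "50 0 0 0 0 0 0"

```text
time_s: 5.2
ee_pos: [484.8, -161.9, 202.9]
ee_rot: [179.7, 0.2, 90.0]
force: [0.1, -0.5, -2.5]
grip_width: 59.2
gripper_force: 43.8
```

```bash
python3 - <<'E'
from h import *
s=bot.get_image("scene");cv2.imwrite("pics/grasp1.png",cv2.resize(s[160:340,200:440,::-1],None,fx=3,fy=3))
for i in range(3):
    s=bot.read_state();print(s["ee_pos"].round(1),s["ee_rot"].round(1),s["grip_width"],s["force"].round(1));bot.get_image("top")
E
```

```text
[ 483.5 -161.2  200.8] [1.799e+02 1.000e-01 9.000e+01] 59.04053469378513 [-0.3  0.4 -2.2]
[ 482.5 -160.8  199.3] [-180.   -0.   90.] 59.021947981819466 [-0.5 -0.1 -2.4]
[ 481.9 -160.5  198.4] [-1.799e+02 -1.000e-01  9.000e+01] 58.937893536432924 [-0.   0.6 -2.2]
```

View pics/grasp1.png

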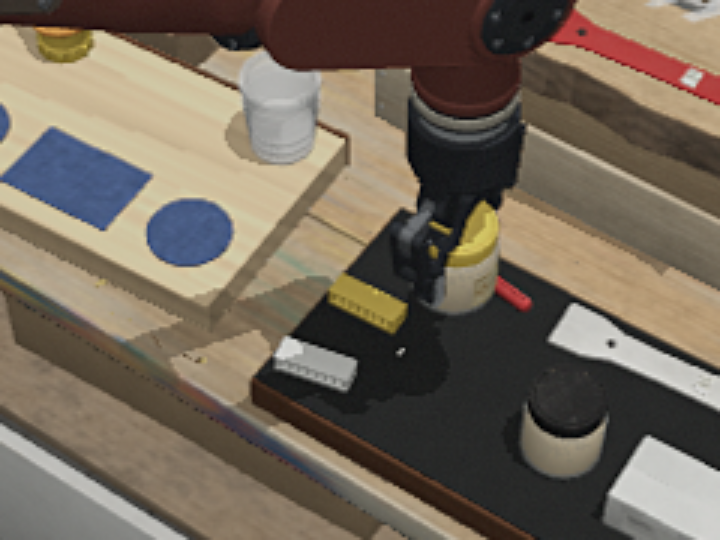

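>>> jog_arm --pt "50 -0.016 0.5 0 0 0 0" --pt "50 -0.016 0.9 0 0 0 0" --pt "50 -0.016 1 0 0 0 0" --pt "50 -0.016 1 0 0 0 0" --pt "50 -0.016 1 0 0 0 0"

```text
time_s: 6.02
ee_pos: [477.7, 60.5, 198.2]
ee_rot: [-179.8, -0.0, 90.0]
force: [0.8, 0.8, -2.6]
grip_width: 58.9
gripper_force: 43.8
```

>>> jog_arm --pt "50 -0.016 1 0 0 0 0" --pt "50 -0.016 1 0 0 0 0" --pt "50 -0.016 1 0 0 0 0" --pt "50 -0.016 1 0 0 0 0" --pt "50 -0.016 0.9 0 0 0 0"

```text
time_s: 6.65
ee_pos: [473.7, 305.4, 197.9]
ee_rot: [-179.8, 0.1, 90.1]
force: [0.9, -0.1, -1.6]
grip_width: 59.1
gripper_force: 43.8
```

>>> jog_arm --pt "50 0 0.5 -0.2 0 0 0" --pt "50 0 0.106 -0.6 0 0 0" --pt "50 0 0 -0.7 0 0 0" --pt "50 0 0 -0.5 0 0 0" --pt "50 0 0 -0.3 0 0 0"

```text
time_s: 7.28
ee_pos: [472.9, 333.2, 81.5]
ee_rot: [-179.7, 0.2, 90.1]
force: [-0.9, 0.0, -2.0]
grip_width: 59.4
gripper_force: 43.8
```

>>> jog_arm --pt "50 0 0 -0.04 0 0 0" --pt "50 0 0 -0.04 0 0 0" --pt "50 0 0 -0.04 0 0 0" --pt "50 0 0 0 0 0 0"

```text
time_s: 7.78
ee_pos: [475.5, 334.6, 79.8]
ee_rot: [179.9, -0.0, 90.0]
force: [0.7, -0.8, -2.7]
grip_width: 59.3
gripper_force: 43.8
```

>>> jog_arm --pt "50 0 0 -0.03 0 0 0" --pt "50 0 0 0 0 0 0"

```text
time_s: 8.02
ee_pos: [475.6, 334.7, 79.1]
ee_rot: [179.9, -0.0, 90.0]
force: [-2.7, -1.1, 5.8]
grip_width: 59.2
gripper_force: 44.7
```

>>> jog_arm --pt "50 0 0 -0.03 0 0 0" --pt "50 0 0 0 0 0 0"

```text
time_s: 8.28
ee_pos: [475.6, 334.7, 79.1]
ee_rot: [180.0, -0.0, 90.1]
force: [-5.9, -2.1, 14.0]
grip_width: 58.9
gripper_force: 45.7
```

>>> jog_arm --pt "85 0 0 0.02 0 0 0" --pt "85 0 0 0 0 0 0" --pt "85 0 0 0 0 0 0" --pt "85 0 0 0 0 0 0"

```text
time_s: 8.78
ee_pos: [474.9, 334.2, 76.7]
ee_rot: [-180.0, 0.0, 90.0]
force: [0.7, -0.2, 0.1]
grip_width: 84.8
gripper_force: 0.0
```

>>> jog_arm --pt "85 0 0 0.4 0 0 0" --pt "85 0 0 0.7 0 0 0" --pt "85 0 0 0.8 0 0 0" --pt "85 0 -0.3 0.56 0 0 0" --pt "85 0 -1 0 0 0 0"

```text
time_s: 9.4
ee_pos: [478.0, 271.3, 205.9]
ee_rot: [179.4, -0.2, 90.2]
force: [0.2, -1.0, -0.2]
grip_width: 84.7
gripper_force: 0.0
```

>>> jog_arm --pt "85 0.018 -1 0 0 0 0" --pt "85 0.018 -1 0 0 0 0" --pt "85 0.018 -1 0 0 0 0" --pt "85 0.018 -1 0 0 0 0" --pt "85 0.018 -1 0 0 0 0"

```text
time_s: 10.02
ee_pos: [479.9, 17.7, 201.8]
ee_rot: [179.8, 0.0, 90.1]
force: [1.0, -1.1, 0.3]
grip_width: 85.3
gripper_force: 0.0
```

>>> jog_arm --pt "85 0.018 -1 0 0 0 0" --pt "85 0.018 -1 0 0 0 0" --pt "85 0.018 -1 0 0 0 0" --pt "85 0.018 -1 0 0 0 0" --pt "85 0.018 -0.706 0 0 0 0"

```text
time_s: 10.65
ee_pos: [484.3, -218.4, 201.9]
ee_rot: [179.9, 0.1, 90.0]
force: [0.3, 0.2, 1.2]
grip_width: 84.8
gripper_force: 0.0
```

```bash
python3 - <<'E'
from h import *
t=bot.get_image("top")
blobs("top",t,"yellow",(140,240,185,295),108)
s=bot.read_state();print(s["ee_pos"].round(1),s["ee_rot"].round(1),s["time_s"])
s=bot.get_image("scene")
blobs("scene",s,"yellow",(160,160,225,225),108)
a=cv2.resize(t[190:300,130:290,::-1],None,fx=3,fy=3);b=cv2.resize(s[140:250,150:310,::-1],None,fx=3,fy=3)
cv2.imwrite("pics/place1.png",np.vstack([a,b])[:600*2][:, :480]);cv2.imwrite("pics/place1.png",cv2.resize(np.hstack([a,b]),(800,275)))
E
```

```text
top yellow uv [152.5 262.9] cen [475.9 332.5] rect [475.7 332.5] [55.3 58. ] 0.3
[ 484.6 -222.2  202.2] [179.8   0.3  89.9] 10.7
```

View pics/place1.png

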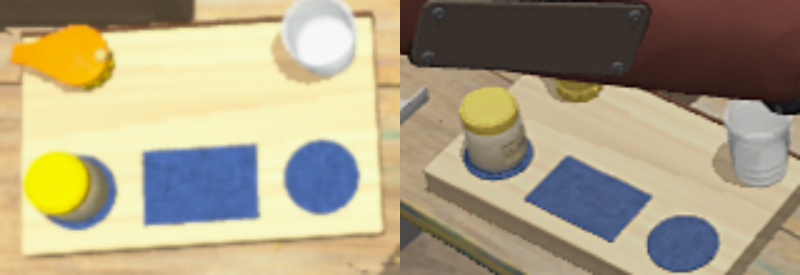

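The yellow jar stands centred on the left pad, with its lid at (475.8,332.5) against the pad at (476,335). Next is the black jar.

>>> jog_arm --pt "85 0 -0.7 0 0 0 0" --pt "85 0 -0.3 0 0 0 0" --pt "85 0 0 -0.5 0 0 0" --pt "85 0 0 -0.8 0 0 0" --pt "85 0 0 -0.7 0 0 0"

```text
time_s: 11.38
ee_pos: [484.2, -265.1, 99.6]
ee_rot: [180.0, -0.0, 90.1]
force: [0.7, -0.1, 0.6]
grip_width: 85.1
gripper_force: 0.0
```

>>> jog_arm --pt "85 0 0 -0.5 0 0 0" --pt "85 0 0 0 0 0 0" --pt "50 0 0 0 0 0 0" --pt "50 0 0 0 0 0 0" --pt "50 0 0 0 0 0 0"

```text
time_s: 12.0
ee_pos: [485.4, -266.8, 77.4]
ee_rot: [179.8, 0.1, 90.1]
force: [-1.4, 1.2, 6.3]
grip_width: 57.6
gripper_force: 47.6
```

>>> jog_arm --pt "50 0 0 0 0 0 0" --pt "50 0 0 0 0 0 0"

```text
time_s: 12.25
ee_pos: [485.4, -266.8, 77.4]
ee_rot: [179.8, 0.1, 90.0]
force: [-0.0, 1.9, 6.8]
grip_width: 57.8
gripper_force: 47.7
```

>>> jog_arm --pt "50 0 0 0.5 0 0 0" --pt "50 0 0 0.7 0 0 0" --pt "50 0 0 0.8 0 0 0" --pt "50 0 0.3 0.5 0 0 0" --pt "50 0.03 0.9 0 0 0 0"

```text
time_s: 12.88
ee_pos: [487.6, -208.0, 203.9]
ee_rot: [179.6, 0.3, 89.9]
force: [0.3, 0.1, -3.1]
grip_width: 57.9
gripper_force: 47.8
```

>>> jog_arm --pt "50 0.03 1 0 0 0 0" --pt "50 0.03 1 0 0 0 0" --pt "50 0.03 1 0 0 0 0" --pt "50 0.03 1 0 0 0 0" --pt "50 0 1 0 0 0 0"

```text
time_s: 13.5
ee_pos: [491.1, 45.6, 200.2]
ee_rot: [180.0, -0.0, 90.0]
force: [0.0, 0.1, -1.8]
grip_width: 58.0
gripper_force: 47.8
```

>>> jog_arm --pt "50 0 0.8 0 0 0 0" --pt "50 0 0.29 -0.4 0 0 0" --pt "50 0 0 -0.7 0 0 0" --pt "50 0 0 -0.7 0 0 0" --pt "50 0 0 -0.4 0 0 0"

```text
time_s: 14.12
ee_pos: [489.7, 98.6, 88.0]
ee_rot: [-179.8, 0.0, 90.1]
force: [0.5, -0.0, -2.1]
grip_width: 57.7
gripper_force: 47.8
```

>>> jog_arm --pt "50 0 0 -0.1 0 0 0" --pt "50 0 0 -0.06 0 0 0" --pt "50 0 0 -0.06 0 0 0" --pt "50 0 0 0 0 0 0"

```text
time_s: 14.62
ee_pos: [492.1, 98.5, 79.7]
ee_rot: [179.9, -0.0, 90.0]
force: [0.8, -0.4, -1.8]
grip_width: 58.0
gripper_force: 47.8
```

>>> jog_arm --pt "50 0 0 -0.03 0 0 0" --pt "50 0 0 -0.02 0 0 0" --pt "50 0 0 0 0 0 0"

```text
time_s: 15.0
ee_pos: [492.3, 98.6, 79.4]
ee_rot: [180.0, 0.0, 90.1]
force: [-6.7, -1.2, 11.9]
grip_width: 57.9
gripper_force: 49.5
```

>>> jog_arm --pt "85 0 0 0.01 0 0 0" --pt "85 0 0 0 0 0 0" --pt "85 0 0 0 0 0 0" --pt "85 0 0 0 0 0 0"

```text
time_s: 15.5
ee_pos: [491.4, 98.5, 76.9]
ee_rot: [-180.0, 0.0, 90.0]
force: [-0.5, 0.4, -1.4]
grip_width: 85.2
gripper_force: 0.0
```

>>> jog_arm --pt "85 0 0 0.4 0 0 0" --pt "85 0 0 0.7 0 0 0" --pt "85 0 0 0.8 0 0 0" --pt "85 0 -0.4 0.54 0 0 0" --pt "85 -0.017 -1 0 0 0 0.04"

```text
time_s: 16.12
ee_pos: [493.0, 28.9, 202.4]
ee_rot: [179.6, 0.0, 90.5]
force: [0.8, -0.2, -0.9]
grip_width: 84.6
gripper_force: 0.0
```

>>> jog_arm --pt "85 -0.017 -1 0 0 0 0.04" --pt "85 -0.017 -1 0 0 0 0.04" --pt "85 -0.017 -1 0 0 0 0.04" --pt "85 -0.017 -1 0 0 0 0.04" --pt "85 -0.017 -1 0 0 0 0.04"

```text
time_s: 16.75
ee_pos: [486.1, -223.1, 198.9]
ee_rot: [180.0, -0.0, 91.5]
force: [0.7, -0.3, -0.6]
grip_width: 85.2
gripper_force: 0.0
```

```bash
python3 - <<'E'
from h import *
t=bot.get_image("top")
s=bot.read_state();print(s["ee_pos"].round(1),s["ee_rot"].round(1),s["time_s"])
s=bot.get_image("scene")
blobs("top",t,"white",(425,240,490,285),77)
a=cv2.resize(t[190:300,130:290,::-1],None,fx=3,fy=3);b=cv2.resize(s[140:250,150:310,::-1],None,fx=3,fy=3)
# expected lid outline (z=110) over right pad
for R,cam,(u0,v0),im in ((0,"top",(130,190),a),(0,"scene",(150,140),b)):
    p=np.array([(proj(cam,(492+29.5*np.cos(w),99+29.5*np.sin(w),110))-(u0,v0))*3 for w in np.linspace(0,6.28,60)]).astype(int)
    cv2.polylines(im,[p],True,(0,0,255),1)
cv2.imwrite("pics/place2.png",cv2.resize(np.hstack([a,b]),(800,275)))
E
```

```text
[ 486.3 -229.1  199.5] [179.9   0.4  91.3] 16.8
top white uv [438.7 261.8] cen [ 485.9 -331.5] rect [ 481.6 -333.1] [21.3 45.3] 87.5
top white uv [471.7 265.9] cen [ 476.3 -409. ] rect [ 483.5 -403.7] [61.9 42.9] 0.3
```

View pics/place2.png

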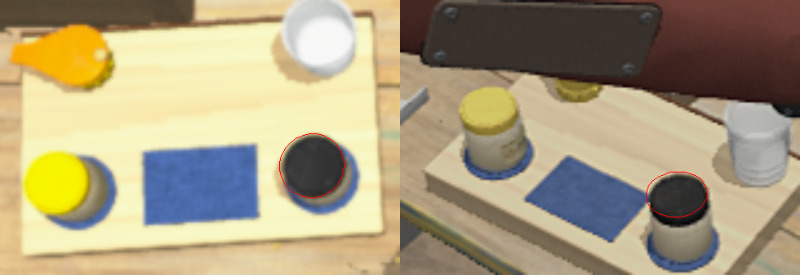

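The black jar stands centred on its pad: the lid in the left panel at (313,166) nearly fills the predicted outline, about 2–3 mm off. Next is the carton.

>>> jog_arm --pt "85 -0.03 -1 0 0 0 0.06" --pt "85 -0.03 -1 0 0 0 0.06" --pt "85 -0.04 -0.7 0 0 0 0.06" --pt "85 0 -0.35 0 0 0 0" --pt "85 0 0 -0.5 0 0 0"

```text
time_s: 17.48
ee_pos: [483.1, -375.8, 176.3]
ee_rot: [179.8, 0.2, 92.5]
force: [0.6, -0.2, -0.0]
grip_width: 85.4
gripper_force: 0.0
```

>>> jog_arm --pt "85 0 0 -0.8 0 0 0" --pt "85 0 0 -0.7 0 0 0" --pt "85 0 0 -0.4 0 0 0" --pt "85 0 0 -0.2 0 0 0" --pt "85 0 0 -0.08 0 0 0"

```text
time_s: 18.1
ee_pos: [481.9, -374.0, 65.3]
ee_rot: [180.0, 0.0, 92.6]
force: [0.5, 0.1, 0.3]
grip_width: 84.8
gripper_force: 0.0
```

>>> jog_arm --pt "50 0 0 0 0 0 0" --pt "50 0 0 0 0 0 0" --pt "50 0 0 0 0 0 0" --pt "50 0 0 0 0 0 0" --pt "50 0 0 0 0 0 0"

```text
time_s: 18.73
ee_pos: [482.2, -374.9, 66.5]
ee_rot: [179.9, 0.1, 92.6]
force: [-0.4, 0.2, 5.3]
grip_width: 61.7
gripper_force: 46.4
```

>>> jog_arm --pt "50 0 0 0.5 0 0 0" --pt "50 0 0 0.8 0 0 0" --pt "50 0 0 0.8 0 0 0" --pt "50 0 0.4 0.58 0 0 0" --pt "50 0.006 0.9 0 0 0 0.05"

```text
time_s: 19.35
ee_pos: [483.1, -310.9, 202.1]
ee_rot: [179.7, 0.3, 92.7]
force: [-0.1, 1.5, -2.5]
grip_width: 61.5
gripper_force: 45.8
```

>>> jog_arm --pt "50 0.006 1 0 0 0 0.05" --pt "50 0.006 1 0 0 0 0.05" --pt "50 0.006 1 0 0 0 0.05" --pt "50 0.006 1 0 0 0 0.05" --pt "50 0.006 1 0 0 0 0"

```text
time_s: 19.98
ee_pos: [482.0, -57.2, 197.9]
ee_rot: [-179.9, -0.0, 94.0]
force: [0.7, -0.6, -1.8]
grip_width: 61.4
gripper_force: 45.7
```

>>> jog_arm --pt "50 0 1 0 0 0 0" --pt "50 0 1 0 0 0 0" --pt "50 0 1 0 0 0 0" --pt "50 0 1 0 0 0 0" --pt "50 0 0.9 0 0 0 0"

```text
time_s: 20.6
ee_pos: [482.0, 187.5, 197.9]
ee_rot: [-179.9, 0.0, 94.1]
force: [0.3, 0.2, -1.4]
grip_width: 61.4
gripper_force: 45.7
```

>>> jog_arm --pt "50 0 0.5 0 0 0 0" --pt "50 0 0.1 -0.4 0 0 0" --pt "50 0 0 -0.6 0 0 0" --pt "50 0 0 -0.5 0 0 0" --pt "50 0 0 0 0 0 0"

```text
time_s: 21.22
ee_pos: [479.9, 215.1, 120.5]
ee_rot: [-179.5, 0.1, 94.1]
force: [0.0, -0.4, -2.0]
grip_width: 61.7
gripper_force: 45.5
```

```bash
python3 - <<'E'
from h import *
s=bot.get_image("scene");cv2.imwrite("pics/carton.png",cv2.resize(s[140:260,150:310,::-1],None,fx=4,fy=4))
s=bot.read_state();print(s["ee_pos"].round(1),s["ee_rot"].round(1),s["time_s"])
E
```

```text
[481.5 215.5 122.4] [-1.798e+02  1.000e-01  9.410e+01] 21.275
```

View pics/carton.png

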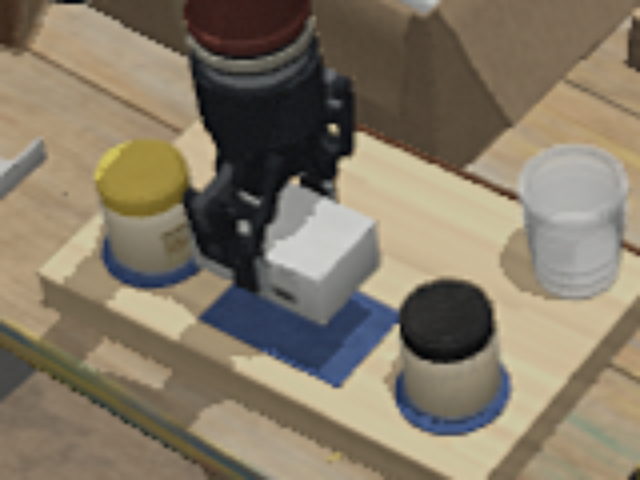

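The carton hangs level over the oblong pad at about (330,255) in the crop, and both jars are clear of it. I'll lower it.

>>> jog_arm --pt "50 0 0 -0.4 0 0 0" --pt "50 0 0 -0.4 0 0 0" --pt "50 0 0 -0.2 0 0 0" --pt "50 0 0 -0.08 0 0 0" --pt "50 0 0 0 0 0 0"

```text
time_s: 21.9
ee_pos: [483.7, 216.2, 70.7]
ee_rot: [179.9, -0.0, 94.1]
force: [-0.1, -0.5, -2.1]
grip_width: 61.6
gripper_force: 45.7
```

>>> jog_arm --pt "50 0 0 -0.04 0 0 0" --pt "50 0 0 -0.03 0 0 0" --pt "50 0 0 0 0 0 0"

```text
time_s: 22.28
ee_pos: [484.1, 216.3, 68.5]
ee_rot: [179.9, -0.0, 94.1]
force: [-1.7, -0.8, 6.3]
grip_width: 61.3
gripper_force: 46.6
```

>>> jog_arm --pt "85 0 0 0 0 0 0" --pt "85 0 0 0 0 0 0" --pt "85 0 0 0 0 0 0" --pt "85 0 0 0 0 0 0"

```text
time_s: 22.78
ee_pos: [483.1, 216.0, 66.4]
ee_rot: [-180.0, 0.0, 94.1]
force: [0.9, 0.2, -0.9]
grip_width: 84.6
gripper_force: 0.0
```

>>> jog_arm --pt "85 0 0 0.4 0 0 0" --pt "85 0 0 0.7 0 0 0" --pt "85 0 0 0.8 0 0 0" --pt "85 0 0 0.75 0 0 0" --pt "50 0.1 -0.7 0 0 0 -0.1"

```text
time_s: 23.4
ee_pos: [491.0, 182.7, 203.6]
ee_rot: [179.5, -0.1, 93.6]
force: [0.4, -0.8, -0.3]
grip_width: 69.2
gripper_force: 0.0
```

>>> jog_arm --pt "42 0.1 -1 0 0 0 -0.1" --pt "42 0.1 -1 0 0 0 -0.1" --pt "42 0.1 -1 0 0 0 -0.1" --pt "42 0.1 -1 0 0 0 -0.1" --pt "42 0.074 -0.7 0 0 0 -0.1"

```text
time_s: 24.02
ee_pos: [511.9, -56.1, 199.1]
ee_rot: [180.0, 0.0, 90.4]
force: [0.2, 0.3, -0.0]
grip_width: 42.1
gripper_force: 0.0
```

>>> jog_arm --pt "42 0 -0.306 0 0 0 0" --pt "42 0 0 -0.4 0 0 0" --pt "42 0 0 -0.7 0 0 0" --pt "42 0 0 -0.5 0 0 0" --pt "42 0 0 0 0 0 0"

```text
time_s: 24.65
ee_pos: [509.5, -67.9, 116.5]
ee_rot: [-179.7, -0.1, 90.5]
force: [0.3, 0.7, -0.2]
grip_width: 42.1
gripper_force: 0.0
```

```bash
python3 - <<'E'
from h import *
t=bot.get_image("top");s=bot.get_image("scene")
blobs("top",t,"white",(170,235,240,285),79,300)
s2=bot.read_state();print(s2["ee_pos"].round(1),s2["ee_rot"].round(1),s2["time_s"],s2["grip_width"])
a=cv2.resize(t[190:300,130:290,::-1],None,fx=3,fy=3);b=cv2.resize(s[200:310,240:400,::-1],None,fx=3,fy=3)
cv2.imwrite("pics/place3.png",cv2.resize(np.hstack([a,b]),(800,275)))
E
```

```text
top white uv [206.3 261.2] cen [484.4 216.5] rect [484.7 216.2] [ 63.1 101.3] 4.1
[512.2 -68.8 119.5] [180.   -0.   90.5] 24.75 41.923456117015164
```

View pics/place3.png

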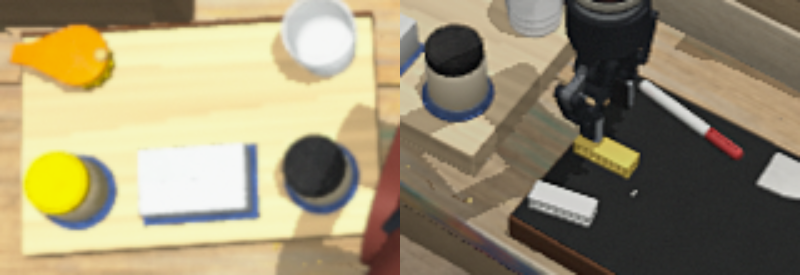

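The carton is centred on its pad at (484.5,216.4), yaw 4.1°. The open fingers straddle the yellow cage, and the white cage is clear of them.

>>> jog_arm --pt "42 0 0 -0.4 0 0 0" --pt "42 0 0 -0.4 0 0 0" --pt "42 0 0 -0.2 0 0 0" --pt "42 0 0 -0.1 0 0 0" --pt "42 0 0 0 0 0 0"

```text
time_s: 25.38
ee_pos: [512.3, -69.3, 64.5]
ee_rot: [180.0, 0.0, 90.5]
force: [0.5, 0.8, 0.5]
grip_width: 41.9
gripper_force: 0.0
```

>>> jog_arm --pt "42 0 0 -0.04 0 0 0" --pt "42 0 0 0 0 0 0"

```text
time_s: 25.62
ee_pos: [512.2, -69.4, 62.4]
ee_rot: [180.0, 0.0, 90.5]
force: [0.5, 0.5, -0.5]
grip_width: 42.1
gripper_force: 0.0
```

>>> jog_arm --pt "12 0 0 0 0 0 0" --pt "12 0 0 0 0 0 0" --pt "12 0 0 0 0 0 0" --pt "12 0 0 0 0 0 0" --force 30

```text
time_s: 26.12
ee_pos: [512.3, -69.4, 62.5]
ee_rot: [180.0, 0.0, 90.5]
force: [0.3, -0.5, 2.3]
grip_width: 21.3
gripper_force: 29.7
```

>>> jog_arm --pt "12 0 0 0.5 0 0 0" --pt "12 0 0 0.8 0 0 0" --pt "12 0 0 0.8 0 0 0" --pt "12 0 0.3 0.64 0 0 0" --pt "12 -0.1 0.8 0 0 0 0.1"

```text
time_s: 26.75
ee_pos: [509.6, -15.2, 202.7]
ee_rot: [179.6, 0.1, 90.9]
force: [-0.5, 0.7, -0.9]
grip_width: 21.3
gripper_force: 29.5
```

>>> jog_arm --pt "12 -0.1 1 0 0 0 0.1" --pt "12 -0.1 1 0 0 0 0.1" --pt "12 -0.1 1 0 0 0 0.1" --pt "12 -0.1 0.9 0 0 0 0.1" --pt "12 -0.064 0.5 0 0 0 0.1"

```text
time_s: 27.38
ee_pos: [482.7, 207.7, 198.5]
ee_rot: [-179.9, -0.0, 94.2]
force: [0.1, -0.1, -0.4]
grip_width: 21.4
gripper_force: 29.5
```

>>> jog_arm --pt "12 0 0.212 -0.3 0 0 0" --pt "12 0 0 -0.6 0 0 0" --pt "12 0 0 -0.5 0 0 0" --pt "12 0 0 -0.3 0 0 0" --pt "12 0 0 0 0 0 0"

```text
time_s: 28.0
ee_pos: [482.4, 215.4, 112.0]
ee_rot: [-179.8, 0.1, 94.0]
force: [0.5, 0.0, 0.2]
grip_width: 21.1
gripper_force: 29.5
```

>>> jog_arm --pt "12 0 0 -0.1 0 0 0" --pt "12 0 0 -0.04 0 0 0" --pt "12 0 0 0 0 0 0"

```text
time_s: 28.38
ee_pos: [484.1, 216.4, 107.6]
ee_rot: [179.9, -0.0, 94.1]
force: [-0.3, 0.1, 1.1]
grip_width: 21.4
gripper_force: 29.5
```

>>> jog_arm --pt "12 0 0 -0.03 0 0 0" --pt "12 0 0 0 0 0 0"

```text
time_s: 28.62
ee_pos: [483.7, 216.4, 105.6]
ee_rot: [180.0, -0.0, 94.1]
force: [-0.6, 0.5, -1.1]
grip_width: 21.2
gripper_force: 29.5
```

>>> jog_arm --pt "12 0 0 -0.03 0 0 0" --pt "12 0 0 0 0 0 0"

```text
time_s: 28.88
ee_pos: [483.9, 216.4, 104.7]
ee_rot: [180.0, -0.0, 94.1]
force: [-1.7, -0.3, 4.7]
grip_width: 20.7
gripper_force: 30.0
```

Contact. I'll open to 40 mm, rise and retreat toward the robot's right.

>>> jog_arm --pt "40 0 0 0 0 0 0" --pt "40 0 0 0 0 0 0" --pt "40 0 0 0 0 0 0"

```text
time_s: 29.25
ee_pos: [483.5, 216.3, 103.7]
ee_rot: [-180.0, 0.0, 94.1]
force: [-0.2, 0.5, -0.8]
grip_width: 39.9
gripper_force: 0.0
```

>>> jog_arm --pt "40 0 0 0.3 0 0 0" --pt "40 0 0 0.6 0 0 0" --pt "40 0 0 0.8 0 0 0" --pt "40 0 0 0.5 0 0 0" --pt "40 0 -0.6 0 0 0 0"

```text
time_s: 29.88
ee_pos: [486.2, 187.8, 218.8]
ee_rot: [179.5, -0.1, 94.2]
force: [-0.2, -0.9, -0.3]
grip_width: 40.0
gripper_force: 0.0
```

>>> jog_arm --pt "40 0 -1 0 0 0 0" --pt "40 0 -1 0 0 0 0" --pt "40 0 -1 0 0 0 0" --pt "40 0 -1 0 0 0 0" --pt "40 0 -1 0 0 0 0"

```text
time_s: 30.5
ee_pos: [483.9, -65.3, 215.5]
ee_rot: [179.9, 0.0, 94.1]
force: [0.6, -0.0, -0.3]
grip_width: 40.2
gripper_force: 0.0
```

>>> jog_arm --pt "40 0 -0.6 0 0 0 0" --pt "40 0 0 0 0 0 0" --pt "40 0 0 0 0 0 0" --pt "40 0 0 0 0 0 0"

```text
time_s: 31.0
ee_pos: [483.7, -92.6, 214.2]
ee_rot: [180.0, -0.0, 94.2]
force: [-0.0, -0.5, -0.2]
grip_width: 39.7
gripper_force: 0.0
```

```bash
python3 - <<'E'
from h import *
t=bot.get_image("top");s=bot.get_image("scene")
blobs("top",t,"yellow",(170,235,240,285),95)
blobs("top",t,"yellow",(140,240,185,295),108)
blobs("top",t,"white",(170,235,240,285),79,300)
blobs("top",t,"white",(310,270,345,295),53)
a=cv2.resize(t[190:300,130:290,::-1],None,fx=3,fy=3);b=cv2.resize(s[140:250,150:310,::-1],None,fx=3,fy=3)
cv2.imwrite("pics/final.png",cv2.resize(np.hstack([a,b]),(800,275)))
E
```

```text
top yellow uv [205.2 260.6] cen [483.4 215.5] rect [483.5 215.6] [21.3 60.7] 6.1
top yellow uv [152.5 262.9] cen [475.9 332.5] rect [475.7 332.5] [55.3 58. ] 0.3
top white uv [206.3 261.2] cen [484.4 216.5] rect [484.7 216.1] [ 63.1 101.3] 4.1
top white uv [330.2 281.2] cen [441.1 -75.7] rect [439.4 -71.9] [23.9 57.1] 15.5
```

View pics/final.png

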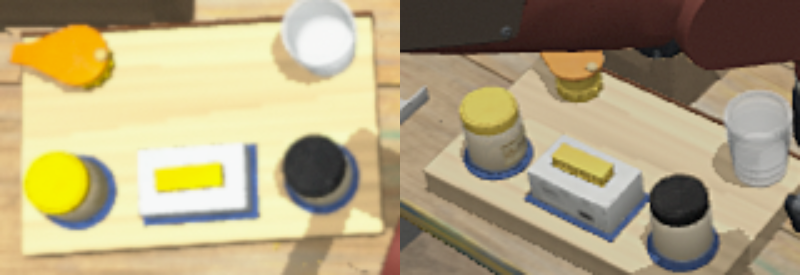

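Both jars stand on their round pads, the carton lies on the oblong pad, and the yellow cage lies in its middle at (188,177) in the left panel. The white cage is partly hidden by the arm, but what shows of it is where it was.

```bash
python3 -c "
from plant import bot
print(bot.finish_job())"
```

```text
the job is handed in; nothing more can be done
None
```

The display is made up as asked and handed in at about 31 s: by the camera, the yellow jar, carton and cage sit within 3 mm of centre, the black jar looks about 3 mm off by eye, and the white cage was not touched.

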